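Set the small pot on the filling plate and start the filler with its long bar switch

ROBOT

A 6-joint arm with a two-finger parallel gripper is mounted at the origin on the work surface. World frame = base frame: x ahead of the robot, y to its left, z up, the work surface at z = 0. Lengths are in mm, angles in rad, forces in N, time in s.
With the tool pointing down it reaches from about 400 to 925 mm from the base axis. Payload 12.5 kg.
Tool frame: the origin (TCP) lies at the centre of the arm's flange, where the gripper is bolted on; the fingertips stand 190 mm ahead of it and the grasp point (between the pads) lies env.grip_point_offset ahead of it (env.grip_point_offset is the distance from the TCP to the grasp point, in mm); z points along the fingers, x is the direction in which the jaws open and shut, and the axes are right-handed (so a half turn about z gives the same grasp; the last joint's range is limited). The gripper opens to 95 mm and grips with 3 to 60 N. Pads are 20 mm wide; open, the fingers measure 119 mm over their backs; the gripper's body (75 mm by 180 mm) begins 59 mm behind the grasp point.
Start: joints at [-1.313, 0.491, 1.559, -0, 1.092, -0.106], TCP at [222.412, -584.087, 404.761] pointing down, gripper open.
Joint ranges: [-3.1, 3.1], [-0.84, 2.19], [0.05, 2.79], [-1.13, 4.28], [0.06, 2.93], [-2.69, 2.69]. Speed limits (rad/s): [2.22, 2.22, 2.79, 3.14, 3.14, 3.14].

INTERFACE

Orientations are given as [roll, pitch, yaw] about the fixed x, y, z axes, in that order (R = Rz(yaw) Ry(pitch) Rx(roll)).
In Python, from cell import state, read_camera, camera_model, job_done, env gives the robot as it stands.
- The arm moves only by the tool arm_command, never from a script. Its argument "steps" is a list of rows, each a list of 6 numbers: the shift along the tool's x, y, z in cm, then the turn, a rotation vector about the tool's x, y, z in degrees. In form: [[dx, dy, dz, rx, ry, rz], ...]. A call has 1 to 12 rows; each row is the pose to reach, as a shift and turn from the pose commanded when the call began, along the tool's axes at that moment; what a row does not reach only later rows make up. A row lasts 1/12 s, in which the tool goes at most 41.7 mm and 7.16 degrees, less where a joint would pass 70% of its speed; a pose out of reach is approached as far as the arm can. A call with a gripper value outside its range is refused whole. "jaw" is the finger opening in cm, from 0 to 9.51, set as the call begins (left out, the last holds). The fingers move at their own pace and stop on an object; the grip force is fixed at half the most. Time passes only in rows, so rows that repeat a pose let the fingers close. It gives the time, the measured TCP pose, the force and the opening at its end, in the units of the state.
- state(): the state, without advancing time (a new reading comes with each control period).
- read_camera(name): name is "side" or "top" or "wrist"; returns the picture (400x640x3 uint8, red, green, blue); there is no depth.
- camera_model(name): a dict with "K" (3x3 intrinsics, pixels), "xyz" and "rotation" of the camera in the world. Camera axes: x right, y up, looking along -z (the intrinsics and any distortion apply to the point x, -y, -z); pixel columns grow to the right and rows downward; lengths in mm; the calibration is good to about 2 mm. A picture is of the moment at which its call begins: read the wrist's pose just before it. camera_model takes no time and is no camera call; for the wrist camera it gives the pose at the moment of the call.
- job_done(): hands the job in, once; it reports no verdict.
The state is a dict: "t": time; "joints": joint angles; "qvel": joint speeds; "tau": joint torques, N m; "eef_pos": TCP position; "tcp_rot": TCP orientation; "ft_force": force on the tool from outside, world axes, zero at the start; "moment": the same for the moment, N m; "opening": opening from 0.0 (shut) to 1.0 (fully open).
Only numpy, scipy, OpenCV 4.12 (cv2) and the standard library are available. Lean on these libraries where they do the work, as an engineer would, in place of code of your own. Each camera call takes 0.05 s, during which the arm holds its last target. There are 200 camera calls.

TASK

Stand the small round pot upright in the middle of the round steel filling plate and let go of it; then start the soil filler by pressing the long bar switch fully down near the middle of its length, so that both ends go down evenly and it stays down. Do not press the short bar switch; it belongs to another machine.

Things in the scene. Friction and masses are not known exactly. Their poses are not given: they have to be found in the camera images.
- pot: Small empty round black pot, 60 mm high, about 50 g, wall 3 mm: upright rim band 62 mm across, 44 to 60 mm above its foot (grasp it there, from above); below, the wall tapers to a foot 44 mm across. Origin: centre of its underside, z up. A square pot (64 mm) and a larger round pot (86 mm across, 75 mm high) in the same row are not wanted.
- plate_top (a point): Filling plate: a fixed round steel disc, 110 mm across, on a grey round foot 120 mm across, all 20 mm high. This point is the centre of its flat top, 20 mm above the bench; z up.
- start_bar_mid (a point): Long bar switch: aluminium bar 320 x 70 x 8 mm, black end caps, on a grey housing 340 x 90 x 22 mm; hinged along its far long edge, near edge raised. This point, where to press: top face, midway along its length, 40 mm from the hinge line, 30 mm from the near edge; about 60 mm above the bench when up, 48 mm fully down. y along the bar, x across it to the hinge.
- start_bar (a joint): Angle of the long bar about its hinge (rad): 0 near edge raised, 0.28 fully down, bar flat at its stop. Pressing at its point takes about 8 N all the way (11 mm); no return spring, it stays where it is left. The bar also tips lengthwise on a sprung centre pivot, 1 degree per 0.2 N m: a press far from the middle makes that end dip.
- short_bar_mid (a point): Short bar switch, not to be pressed: the same make as the long one but 150 mm long, standing off to one side. This point lies on its top face, midway along its length, about 60 mm above the bench.
There are look-alikes about, which are no part of the job. Leave any red look-alike of the pot alone.

How it is judged (in metres and radians):
On the way, in this order (a step that is already met when the one before it is completed fails the run):
1. the small pot stands upright and released on the filling plate (horizontal distance between pot and plate_top below 0.02 m and z of pot in the frame of plate_top between -0.004 and 0.006 m and angle between pot's own z axis and vertical below 0.17 rad and contact force between the fingers and pot below 0.1 N), for 0.2 s.
2. the long bar switch is pressed down (value of joint start_bar above 0.22 rad), for 0.2 s.
At the end, for the whole second after the job is handed in: The small pot stands at rest and released on the filling plate, its centre within 20 mm of the plate's centre, upright within 10 degrees; the long bar switch is down, beyond 0.22 rad of its 0.28 rad (all of step 1 and value of joint start_bar above 0.22 rad and linear speed of pot below 0.02 m/s); the robot touches nothing.
It fails at once if the long bar tips lengthwise by more than 0.05 rad (3 degrees; an end 8 mm out of level with the middle) (angle between start_bar_mid's own y axis and vertical below 1.5208 rad or angle between start_bar_mid's own y axis and vertical above 1.6208 rad).
It fails at once if the short bar switch is pressed (its middle moves more than 4 mm) (distance of short_bar_mid from where it was at the start of the episode above 0.004 m).
It also fails if it takes over 45 s, if anything falls off the work surface, if the arm or the gripper's body presses on something with over 40 N, if the wrist force passes 120 N, or if a joint passes its speed limit or range.

## Working session

There is one attempt and no reset: what is moved stays moved. The work goes in short steps, Python scripts to look and compute and a tool call to move; the robot and the scene stay as the last step left them, time stands still between calls to the robot, and variables do not carry over. Pictures are saved under pics/ and viewed, about 8 in all and at most 12, crops included, and the job is handed in when it is done.

Besides the shell and the picture viewer there is one more tool, called after "Request:" as name(argument=value, ...), one argument or row to a line, values as JSON. arm_command: Moves the arm, as the interface text tells. Its arguments: {"type":"object","properties":{"steps":{"type":"array"},"jaw":{"type":"number"}},"required":["steps"]}

```bash
ls; mkdir -p pics; cat > h.py <<'E'
import numpy as np, cv2
from cell import state, read_camera, camera_model, job_done, env
def ray(cm,u,v):
    K=np.array(cm["K"]);d=np.linalg.inv(K)@[u,v,1];R=np.array(cm["rotation"])
    return np.array(cm["xyz"]),R@np.array([d[0],-d[1],-d[2]])
def onz(cm,u,v,z):
    o,d=ray(cm,u,v);return o+d*(z-o[2])/d[2]
def pix(cm,p):
    R=np.array(cm["rotation"]);q=R.T@(np.array(p)-cm["xyz"]);q=np.array([q[0],-q[1],-q[2]]);k=np.array(cm["K"])@q;return k[:2]/k[2]
def snap(n,f):
    im=read_camera(n);cv2.imwrite("pics/"+f,im[:,:,::-1]);return im
E
python3 - <<'E'
from h import *
s=state();print(s,env.grip_point_offset)
for n in("top","side"):
    print(camera_model(n)); snap(n,n+"1.png")
print(camera_model("wrist"))
E
```

```text
pics
{'t': 0.0, 'joints': array([-1.31262419e+00,  4.91568678e-01,  1.55943848e+00, -5.56294067e-06,
        1.09170501e+00, -1.05619292e-01]), 'qvel': array([-5.03329383e-04, -1.00120739e-03, -7.97745945e-04,  8.49370101e-05,
        1.04173736e-03,  8.77002471e-05]), 'tau': array([ 6.36612094e-05, -6.12653089e+01, -2.58186418e+01,  6.93809101e-02,
        4.82913991e-02, -1.11916006e-04]), 'eef_pos': array([ 222.38990073, -584.06548056,  404.15974303]), 'tcp_rot': array([-3.14147954e+00,  1.11380034e-03, -1.20700226e+00]), 'ft_force': array([ 0.56452097, -0.92204033, -0.69881989]), 'moment': array([-0.05157822,  0.00880778, -0.01246079]), 'opening': 1.0044223029726245} 171.3
{'K': array([[488.41230155,   0.        , 326.47229064],
       [  0.        , 488.41230155, 194.88062828],
       [  0.        ,   0.        ,   1.        ]]), 'xyz': array([ 295.39207561,   23.39022945, 1653.69470381]), 'rotation': array([ 0.1508363 , -0.00993965, -1.55423636])}
{'K': array([[377.82852869,   0.        , 318.74173296],
       [  0.        , 377.82852869, 200.45566993],
       [  0.        ,   0.        ,   1.        ]]), 'xyz': array([402.75762644, 919.7759126 , 774.49043889]), 'rotation': array([ 0.93389577,  0.00434692, -2.97575249])}
{'K': array([[337.33100186,   0.        , 318.2496949 ],
       [  0.        , 337.33100186, 200.08878852],
       [  0.        ,   0.        ,   1.        ]]), 'xyz': array([ 286.73789289, -559.13659637,  384.15588843]), 'rotation': array([-2.53053012e-01,  5.49612354e-04, -1.20852982e+00])}
```

```bash
python3 - <<'E'
s=open('h.py').read()
s=s.replace("import numpy as np, cv2","import numpy as np, cv2\nfrom scipy.spatial.transform import Rotation as Ro").replace('np.array(cm["rotation"])','Ro.from_euler("xyz",cm["rotation"]).as_matrix()')
open('h.py','w').write(s)
E
python3 - <<'E'
from h import *
for n in("top",):
    cm=camera_model(n)
    for p in([500,0,0],[0,0,0],[500,300,0]):print(p,pix(cm,p))
E
```

```text
[500, 0, 0] [329.5031197  208.55737263]
[0, 0, 0] [327.1041639  360.96892395]
[500, 300, 0] [241.44635481 207.00200971]
```

View pics/top1.png

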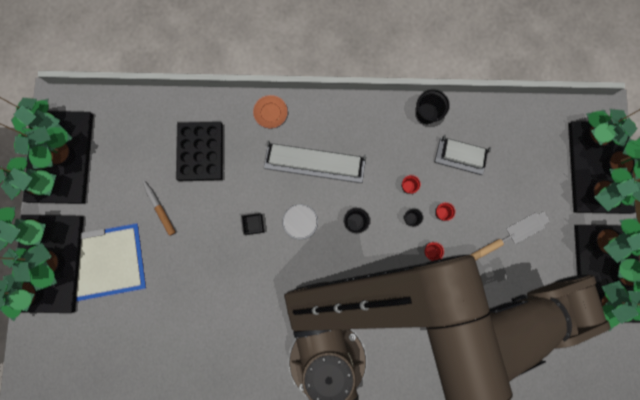

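View pics/side1.png

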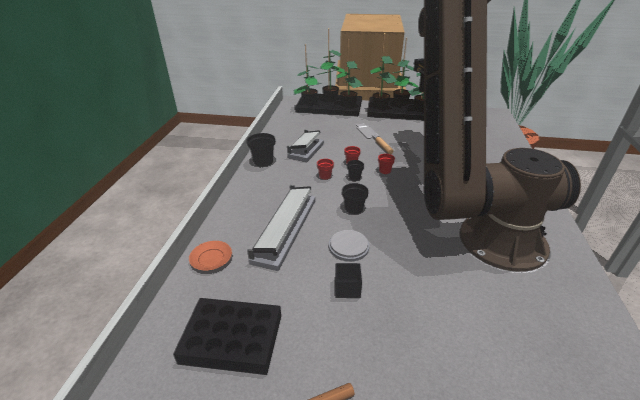

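Top view candidates: square black pot (253,223), larger round black pot (356,220), small round black pot (413,217), a big black pot (431,107), and red look-alikes (410,185), (445,212) and (433,251). The one at (413,217) fits: black, round and about 60 mm across. The plate is at (300,221), the long bar at (315,162) and the short bar at (464,153).

```bash
python3 - <<'E'
from h import *
im=cv2.imread("pics/top1.png");cm=camera_model("top")
hsv=cv2.cvtColor(im,cv2.COLOR_BGR2HSV)
def blobs(m,box,z,tag):
    x0,y0,x1,y1=box;k=np.zeros(m.shape,np.uint8);k[y0:y1,x0:x1]=m[y0:y1,x0:x1]
    n,l,st,c=cv2.connectedComponentsWithStats(k.astype(np.uint8))
    for i in range(1,n):
        if st[i,4]>60:
            cs,_=cv2.findContours((l==i).astype(np.uint8),0,2);(u,v),r=cv2.minEnclosingCircle(cs[0])
            rr=cv2.minAreaRect(cs[0])
            print(tag,st[i],c[i].round(1),(round(u,1),round(v,1),round(r,1)),"xy",onz(cm,u,v,z).round(0),"diam mm",round(2*r*(cm["xyz"][2]-z)/488,0),"rect",np.round(rr[0],1),np.round(rr[1],1),round(rr[2],1),onz(cm,*rr[0],z).round(0))
g=hsv[...,2]
blobs((g<60),(395,203,430,232),50,"pot")
blobs((g<60),(335,200,378,240),60,"big")
blobs((g>150),(275,198,325,245),20,"plate")
blobs((g>160),(262,140,368,185),60,"bar")
blobs((g>160),(435,135,490,172),60,"short")
blobs(((hsv[...,1]>130)&(g>80)),(395,170,460,265),60,"red")
cv2.imwrite("pics/crop.png",cv2.resize(im[130:260,240:500],None,fx=3,fy=3,interpolation=cv2.INTER_CUBIC))
E
```

```text
pot [404 209  19  17 255] [412.9 217.1] (413.0, 217.0, 9.2) xy [ 471. -276.   50.] diam mm 61.0 rect [413. 217.] [16. 18.] 90.0 [ 471. -276.   50.]
big [344 208  26  25 502] [356.3 220.1] (356.4, 220.3, 12.8) xy [455. -88.  60.] diam mm 83.0 rect [356.2 220.2] [24.7 24. ] 45.0 [456. -87.  60.]
plate [284 205  32  33 815] [299.5 221. ] (299.5, 221.1, 16.3) xy [453. 100.  20.] diam mm 109.0 rect [299.8 221.2] [31.1 31.8] 45.0 [453.  99.  20.]
bar [ 271  147   87   27 1167] [318.8 160. ] (314.2, 161.4, 43.4) xy [650.  54.  60.] diam mm 283.0 rect [314.3 159.6] [86.3 16.4] 8.1 [656.  54.  60.]
short [447 143  36  22 519] [464.9 153. ] (465.0, 153.0, 18.9) xy [ 688. -451.   60.] diam mm 123.0 rect [464.9 152.9] [36.1 15.3] 14.0 [ 689. -450.   60.]
red [402 176  18  17 252] [410.5 184. ] (410.6, 184.2, 9.1) xy [ 579. -267.   60.] diam mm 59.0 rect [410.5 184. ] [16. 17.] 90.0 [ 579. -267.   60.]
red [436 203  19  17 259] [444.9 211.2] (444.9, 211.5, 9.3) xy [ 490. -379.   60.] diam mm 60.0 rect [445. 211.] [16. 18.] 90.0 [ 491. -379.   60.]
red [425 242  19  17 206] [433.8 249.4] (434.2, 251.2, 9.7) xy [ 359. -342.   60.] diam mm 63.0 rect [434.2 249.6] [18.4 14.7] 8.1 [ 364. -342.   60.]
```

View pics/crop.png

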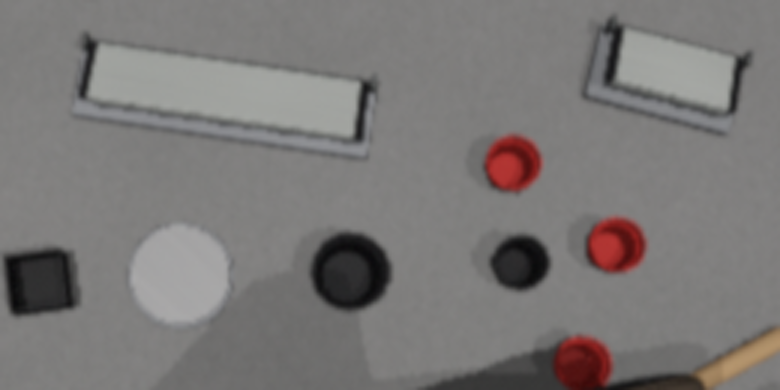

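Request:
arm_command(
  steps=[
    [-19.9,-34.3,6,0,0,-24],
    [-19.9,-34.3,6,0,0,-24],
    [-19.9,-34.3,6,0,0,-24],
    [-19.9,-34.3,6,0,0,-24],
    [-19.9,-34.3,6,0,0,-24],
    [-19.9,-34.3,6,0,0,-24],
    [-19.9,-34.3,6,0,0,-24],
    [-19.9,-34.3,6,0,0,-24],
    [-19.9,-34.3,6,0,0,-24],
    [-19.9,-34.3,6,0,0,-24],
    [-19.9,-34.3,6,0,0,-24],
    [-19.9,-34.3,6,0,0,-24],
  ],
  jaw=9.5,
)

```text
t: 1.1
eef_pos: [472.8, -275.0, 344.3]
tcp_rot: [3.141, 0.001, -0.785]
ft_force: [0.4, -0.2, 0.4]
opening: 0.997
```

```bash
cat >> h.py <<'E'
def loc(p,s=None):
    s=s or state();R=Ro.from_euler("xyz",s["tcp_rot"]).as_matrix();return (R.T@(np.array(p)-s["eef_pos"])/10).round(2)
def fitc(im,cm,m,z,amin=300):
    n,l,st,c=cv2.connectedComponentsWithStats(m.astype(np.uint8))
    for i in range(1,n):
        if st[i,4]>amin:
            cs,_=cv2.findContours((l==i).astype(np.uint8),0,2);(u,v),r=cv2.minEnclosingCircle(max(cs,key=len))
            print(st[i],c[i].round(1),"circ",round(u,1),round(v,1),round(r,1),onz(cm,u,v,z).round(1),"left/right",onz(cm,st[i][0],v,z).round(0),onz(cm,st[i][0]+st[i][2],v,z).round(0))
E
python3 - <<'E'
from h import *
print(state()["eef_pos"],state()["t"]);cm=camera_model("wrist");im=snap("wrist","w1.png");print(cm)
print("expected",pix(cm,[472,-276,60]),pix(cm,[472,-276,0]))
fitc(im,cm,im.max(2)<60,60)
E
```

```text
[ 472.78991537 -275.02584878  344.33521086] 1.1
{'K': array([[337.33100186,   0.        , 318.2496949 ],
       [  0.        , 337.33100186, 200.08878852],
       [  0.        ,   0.        ,   1.        ]]), 'xyz': array([ 521.11784292, -225.39157756,  324.23237849]), 'rotation': array([-2.53630074e-01,  2.00834332e-04, -7.86863988e-01])}
expected [319.74277247 202.50468299] [319.49347961 186.76393372]
[   40     0   149   102 10676] [110.3  47.7] circ 115.0 35.5 79.4 [456.  -84.1  60. ] left/right [418. -46.  60.] [ 494. -122.   60.]
[ 279  172   73   68 2783] [316.2 210.9] circ 315.7 205.4 36.9 [ 467.9 -275.4   60. ] left/right [ 447. -254.   60.] [ 489. -296.   60.]
[ 165  227   66   48 1729] [207.  256.4] circ 196.5 252.0 38.4 [ 368.1 -233.    60. ] left/right [ 349. -214.   60.] [ 389. -254.   60.]
[ 406  227   65   47 1413] [428.2 255.8] circ 439.0 251.5 37.7 [ 512.7 -377.3   60. ] left/right [ 493. -358.   60.] [ 532. -396.   60.]
[    0   243   640   157 60281] [303.7 342.1] circ 319.5 329.0 327.1 [ 388.7 -359.    60. ] left/right [ 186. -156.   60.] [ 592. -563.   60.]
```

View pics/w1.png

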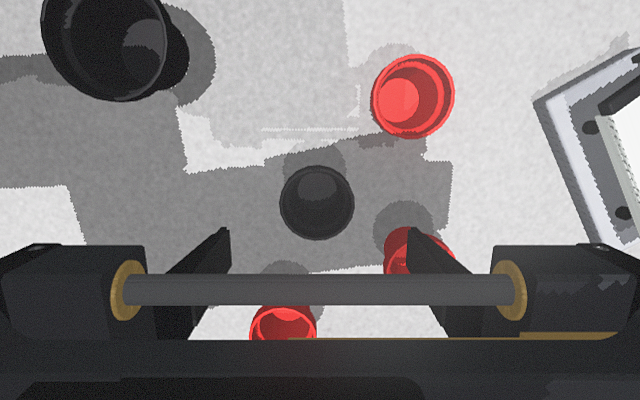

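The small black pot's rim circle is centred at about (317,203) px, which puts the pot near (470,-275). It clears the red pots at (410,95), (410,255) and (285,320). Lowering and closing.

Request:
arm_command(
  steps=[
    [-0.2,0.15,4,0,0,0],
    [-0.2,0.15,7,0,0,0],
    [-0.2,0.15,9.5,0,0,0],
    [-0.2,0.15,11,0,0,0],
    [-0.2,0.15,12.1,0,0,0],
    [-0.2,0.15,12.1,0,0,0],
  ],
)

```text
t: 1.65
eef_pos: [468.9, -276.6, 222.1]
tcp_rot: [3.141, 0.003, -0.79]
ft_force: [0.3, -0.1, -1.0]
opening: 0.998
```

Request:
arm_command(
  steps=[
    [0,0,0,0,0,0],
    [0,0,0,0,0,0],
    [0,0,0,0,0,0],
    [0,0,0,0,0,0],
    [0,0,0,0,0,0],
    [0,0,0,0,0,0],
    [0,0,0,0,0,0],
    [0,0,0,0,0,0],
  ],
  jaw=5.5,
)

```text
t: 2.32
eef_pos: [469.7, -275.7, 224.2]
tcp_rot: [-3.142, -0.001, -0.788]
ft_force: [-1.7, 1.0, 5.4]
opening: 0.638
```

Request:
arm_command(
  steps=[
    [0,0,-2,0,0,0],
    [0,0,-5,0,0,0],
    [0,0,-8,0,0,0],
    [0,0,-11,0,0,0],
    [0,0,-12,0,0,0],
    [0,0,-12,0,0,0],
  ],
)

```text
t: 2.82
eef_pos: [469.8, -275.7, 346.0]
tcp_rot: [-3.141, -0.005, -0.788]
ft_force: [0.2, 0.3, -1.7]
opening: 0.637
```

```bash
python3 - <<'E'
from h import *
s=state();print(s["eef_pos"],s["ft_force"],s["opening"]);print(loc([453,100,344]))
im=snap("side","s2.png");cm=camera_model("side");p=s["eef_pos"].copy();p[2]-=171;u,v=pix(cm,p).astype(int);print(u,v)
cv2.imwrite("pics/s2c.png",cv2.resize(im[max(0,v-60):v+90,u-80:u+80,::-1],None,fx=3,fy=3))
E
```

```text
[ 469.79900214 -275.68908623  346.01086915] [ 0.21075077  0.30367181 -1.65459105] 0.6371683405758161
[-27.82 -25.31   0.09]
357 135
```

View pics/s2c.png

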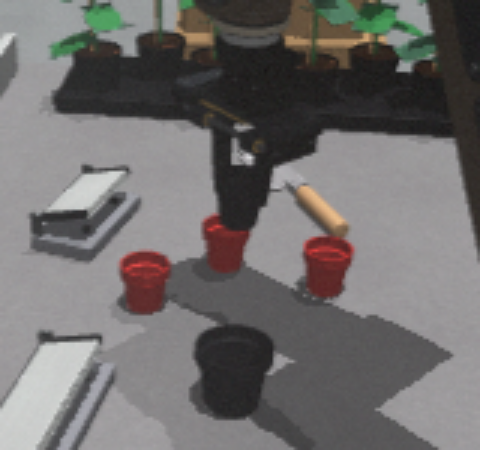

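The pot hangs below the fingers, and its old spot among the red pots is empty. Carrying it over the plate.

Request:
arm_command(
  steps=[
    [-27.8,-25.3,0,0,0,0],
    [-27.8,-25.3,0,0,0,0],
    [-27.8,-25.3,0,0,0,0],
    [-27.8,-25.3,0,0,0,0],
    [-27.8,-25.3,0,0,0,0],
    [-27.8,-25.3,0,0,0,0],
    [-27.8,-25.3,0,0,0,0],
    [-27.8,-25.3,0,0,0,0],
    [-27.8,-25.3,0,0,0,0],
    [-27.8,-25.3,0,0,0,0],
    [-27.8,-25.3,0,0,0,0],
    [-27.8,-25.3,0,0,0,0],
  ],
)

```text
t: 3.87
eef_pos: [452.9, 99.7, 342.4]
tcp_rot: [3.14, 0.001, -0.787]
ft_force: [-0.1, -0.1, -0.8]
opening: 0.636
```

```bash
python3 - <<'E'
from h import *
s=state();print(s["t"],s["eef_pos"],s["opening"]);cm=camera_model("wrist");im=snap("wrist","w2.png")
print("plate exp",pix(cm,[453,100,20]))
print([pix(cm,p).round() for p in([453,155,20],[508,100,20],[453,45,20])])
E
```

```text
3.8667 [452.89160462  99.74896324 342.40422974] 0.6364076103536115
plate exp [319.49234574 189.65941576]
[array([276., 147.]), array([363., 147.]), array([361., 230.])]
```

View pics/w2.png

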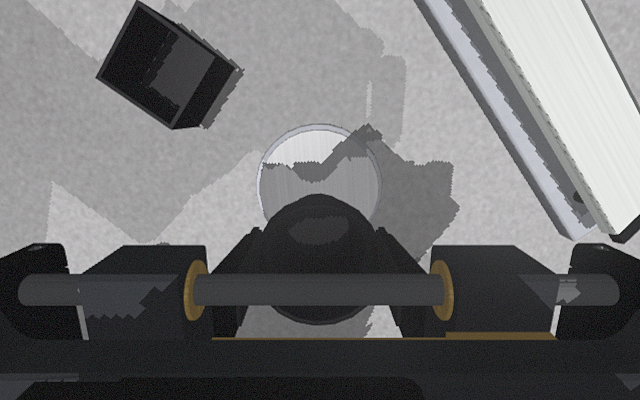

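The plate disc spans 258 to 381 px horizontally, centred at 319.5, which agrees with the prediction. The pot is straight between the fingers. Lowering.

Request:
arm_command(
  steps=[
    [0,0,3,0,0,0],
    [0,0,6,0,0,0],
    [0,0,8,0,0,0],
    [0,0,8.8,0,0,0],
    [0,0,9.2,0,0,0],
    [0,0,9.4,0,0,0],
    [0,0,9.4,0,0,0],
    [0,0,9.4,0,0,0],
  ],
)

```text
t: 4.58
eef_pos: [453.3, 99.6, 250.5]
tcp_rot: [-3.141, -0.001, -0.789]
ft_force: [0.4, -0.2, -0.9]
opening: 0.635
```

Request:
arm_command(
  steps=[
    [0,0,0.2,0,0,0],
    [0,0,0.4,0,0,0],
    [0,0,0.6,0,0,0],
    [0,0,0.6,0,0,0],
    [0,0,0.6,0,0,0],
  ],
)

```text
t: 5.0
eef_pos: [453.1, 99.9, 244.2]
tcp_rot: [-3.141, -0.001, -0.788]
ft_force: [-1.3, -0.4, 7.3]
opening: 0.637
```

Contact at the expected height (7 N). Releasing.

Request:
arm_command(
  steps=[
    [0,0,-0.05,0,0,0],
    [0,0,-0.05,0,0,0],
    [0,0,-0.05,0,0,0],
    [0,0,-0.05,0,0,0],
    [0,0,-0.05,0,0,0],
    [0,0,-0.05,0,0,0],
  ],
  jaw=9.5,
)

```text
t: 5.5
eef_pos: [453.0, 99.8, 244.1]
tcp_rot: [3.141, -0.0, -0.788]
ft_force: [0.1, 0.5, 0.5]
opening: 0.977
```

Request:
arm_command(
  steps=[
    [0,0,-1,0,0,0],
    [0,0,-3,0,0,0],
    [0,0,-6,0,0,0],
    [0,0,-9,0,0,0],
    [0,0,-10,0,0,0],
    [0,0,-10,0,0,0],
  ],
)

```text
t: 6.0
eef_pos: [453.2, 99.9, 346.5]
tcp_rot: [-3.138, -0.003, -0.788]
ft_force: [-0.3, -0.1, 0.2]
opening: 0.999
```

```bash
python3 - <<'E'
from h import *
s=state();print(s["t"],s["eef_pos"],s["tcp_rot"],s["opening"]);cm=camera_model("wrist");im=snap("wrist","w3.png")
fitc(im,cm,im.max(2)<70,80)
print("rim exp",pix(cm,[453,100,80]))
t=camera_model("top");g=cv2.imread("pics/top1.png").max(2)
c=[];k=((g>160)*1).astype(np.uint8);k[:140]=0;k[190:]=0;k[:,:262]=0;k[:,368:]=0
cs,_=cv2.findContours(k,0,2);b=cv2.boxPoints(cv2.minAreaRect(max(cs,key=cv2.contourArea)))
for p in b:print(p,onz(t,*p,60).round(0))
E
```

```text
6.0 [453.15368471  99.85757791 346.50074428] [-3.13810664e+00 -3.09471054e-03 -7.88059963e-01] 0.9987247821156076
[  98    5  137  127 9541] [163.9  72.5] circ 165.4 68.0 68.7 [450.3 244.6  80. ] left/right [418. 277.  80.] [484. 211.  80.]
[ 277  166   81   81 4941] [317.2 206.6] circ 316.9 206.3 40.3 [453.5 101.7  80. ] left/right [432. 123.  80.] [475.  80.  80.]
[602 208  38  35 429] [623.5 227.8] circ 621.5 223.0 23.0 [609.1 -74.6  80. ] left/right [598. -64.  80.] [619. -85.  80.]
[    0   227   640   173 78754] [318.8 329.3] circ 319.5 328.5 327.2 [379.7  25.6  80. ] left/right [193. 215.  80.] [ 569. -166.   80.]
rim exp [318.0341621  208.21576504]
[270.47998 161.63997] [646. 200.  60.]
[272.8     145.39998] [702. 194.  60.]
[358.2     157.59999] [666. -92.  60.]
[355.88    173.83998] [610. -85.  60.]
```

View pics/w3.png

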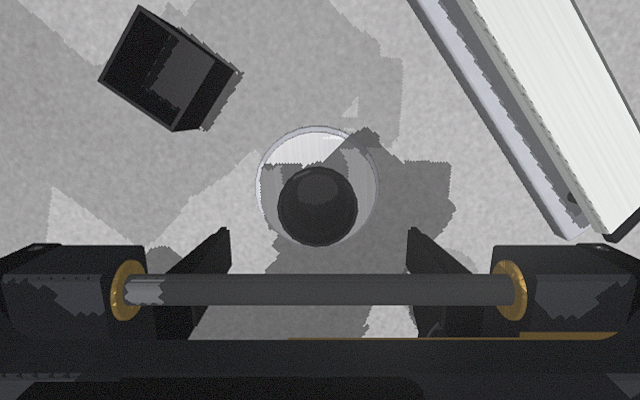

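Pot released and upright at (453.5,101.7), rim circle at (317,206) px, within 2 mm of the plate centre. Now going over the long bar with the jaws shut and turned parallel to the bar.

Request:
arm_command(
  steps=[
    [17.1,-10.7,0,0,0,52],
    [17.1,-10.7,0,0,0,52],
    [17.1,-10.7,0,0,0,52],
    [17.1,-10.7,0,0,0,52],
    [17.1,-10.7,0,0,0,52],
    [17.1,-10.7,0,0,0,52],
    [17.1,-10.7,0,0,0,52],
    [17.1,-10.7,0,0,0,52],
    [17.1,-10.7,0,0,0,52],
    [17.1,-10.7,0,0,0,52],
    [17.1,-10.7,0,0,0,52],
  ],
  jaw=0,
)

```text
t: 6.97
eef_pos: [649.4, 54.1, 343.2]
tcp_rot: [3.14, -0.0, -1.694]
ft_force: [-0.1, 0.4, 0.5]
opening: 0.281
```

```bash
python3 - <<'E'
from h import *
s=state();print(s["t"],s["eef_pos"],s["tcp_rot"],s["opening"]);cm=camera_model("wrist");im=snap("wrist","w4.png")
print("press exp",pix(cm,[651,55,60]))
for p in([671,215],[631,-105]):print(pix(cm,p+[60]))
E
```

```text
6.9667 [649.43078122  54.07046875 343.21831187] [ 3.14031555e+00 -2.09313942e-04 -1.69398605e+00] 0.28101359913791063
press exp [316.48592478 199.028974  ]
[116.16295171 199.12086035]
[516.74709132 198.93711601]
```

View pics/w4.png

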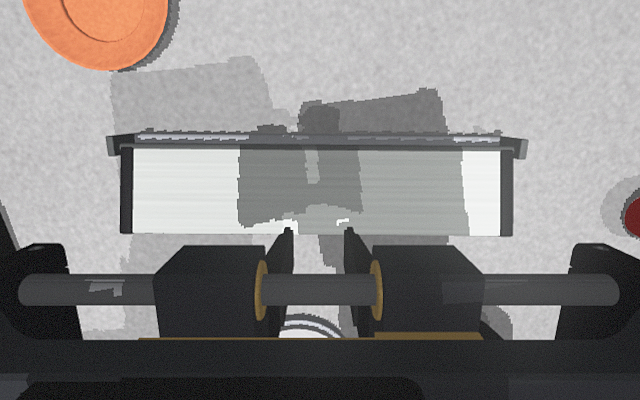

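Bar caps run from about 121 to 513 px (middle 317), near edge at row 235, hinge edge at row 148.

```bash
python3 - <<'E'
from h import *
cm=camera_model("wrist")
for z in(66,69): print("near",z,onz(cm,317,235,z).round(1))
for z in(48,50): print("hinge",z,onz(cm,317,148,z).round(1))
print("ends",onz(cm,121,234,68).round(1),onz(cm,513,235,68).round(1), onz(cm,121,148,49).round(1),onz(cm,513,150,49).round(1))
n=onz(cm,317,235,68);h=onz(cm,317,148,49)
print("len",np.linalg.norm(n-h),"press",n+(h-n)*30/70, loc(n+(h-n)*30/70))
E
```

```text
near 66 [622.7  58.2  66. ]
near 69 [623.8  58.   69. ]
hinge 48 [690.3  49.7  48. ]
hinge 50 [690.5  49.6  50. ]
ends [643.9 214.1  68. ] [603.7 -98.3  68. ] [710.2 206.8  49. ] [ 669.1 -107.5   49. ]
len 70.16565705312786 press [652.13507229  54.47045719  59.85714286] [-0.08 -0.29 28.37]
```

Request:
arm_command(
  steps=[
    [-0.1,-0.3,3,0,0,0],
    [-0.1,-0.3,6,0,0,0],
    [-0.1,-0.3,7.5,0,0,0],
    [-0.1,-0.3,8,0,0,0],
    [-0.1,-0.3,8,0,0,0],
    [-0.1,-0.3,8,0,0,0],
  ],
  jaw=0,
)

```text
t: 7.52
eef_pos: [652.8, 54.7, 265.0]
tcp_rot: [-3.141, 0.0, -1.695]
ft_force: [-0.1, -0.2, 0.5]
opening: 0.002
```

Request:
arm_command(
  steps=[
    [0,0,0.3,0,0,0],
    [0,0,0.6,0,0,0],
    [0,0,0.9,0,0,0],
    [0,0,1.2,0,0,0],
    [0,0,1.5,0,0,0],
    [0,0,1.5,0,0,0],
    [0,0,1.5,0,0,0],
  ],
)

```text
t: 8.1
eef_pos: [652.5, 54.7, 249.3]
tcp_rot: [3.141, -0.0, -1.696]
ft_force: [-0.7, 0.3, 3.2]
opening: 0.006
```

Contact has begun. Pressing on slowly.

Request:
arm_command(
  steps=[
    [0,0,0.15,0,0,0],
    [0,0,0.3,0,0,0],
    [0,0,0.45,0,0,0],
    [0,0,0.6,0,0,0],
    [0,0,0.75,0,0,0],
    [0,0,0.9,0,0,0],
    [0,0,1.0,0,0,0],
    [0,0,1.0,0,0,0],
    [0,0,1.0,0,0,0],
  ],
)

```text
t: 8.85
eef_pos: [652.3, 54.7, 239.3]
tcp_rot: [3.141, -0.0, -1.696]
ft_force: [-2.5, 0.8, 3.0]
opening: 0.002
```

Request:
arm_command(
  steps=[
    [0,0,0.1,0,0,0],
    [0,0,0.2,0,0,0],
    [0,0,0.2,0,0,0],
    [0,0,0.2,0,0,0],
  ],
)

```text
t: 9.18
eef_pos: [652.3, 54.7, 238.2]
tcp_rot: [3.141, -0.0, -1.696]
ft_force: [-7.4, -0.1, 13.5]
opening: 0.002
```

Request:
arm_command(
  steps=[
    [0,0,0.1,0,0,0],
    [0,0,0.1,0,0,0],
    [0,0,0.1,0,0,0],
  ],
)

```text
t: 9.43
eef_pos: [652.2, 54.7, 238.1]
tcp_rot: [3.142, -0.0, -1.696]
ft_force: [-10.7, 0.4, 20.9]
opening: 0.002
```

Request:
arm_command(
  steps=[
    [0,0,-1,0,0,0],
    [0,0,-4,0,0,0],
    [0,0,-7,0,0,0],
    [0,0,-10,0,0,0],
    [0,0,-10.5,0,0,0],
    [0,0,-10.5,0,0,0],
    [0,0,-10.5,0,0,0],
  ],
)

```text
t: 10.02
eef_pos: [652.4, 54.6, 340.7]
tcp_rot: [3.142, -0.0, -1.696]
ft_force: [0.9, 0.4, 0.8]
opening: 0.003
```

```bash
python3 - <<'E'
from h import *
s=state();print(s["t"],s["eef_pos"],s["ft_force"]);cm=camera_model("wrist")
a=snap("wrist","w5.png");b=snap("side","s3.png")
c=cv2.resize(b[170:280,230:400],None,fx=640/170,fy=640/170)[:, :, ::-1]
cv2.imwrite("pics/f.png",cv2.resize(np.vstack([cv2.imread("pics/w5.png")[:250],c])[:700],None,fx=.85,fy=.85))
u,v=pix(cm,[624,58,48]);print("near edge if down (z48): row",v,"if up (z68):",pix(cm,[623.5,58,68])[1])
E
```

```text
10.0167 [652.42204416  54.6137148  340.68029517] [0.9290585  0.40441456 0.75442962]
near edge if down (z48): row 230.7652742742981 if up (z68): 239.8386444137596
```

View pics/f.png

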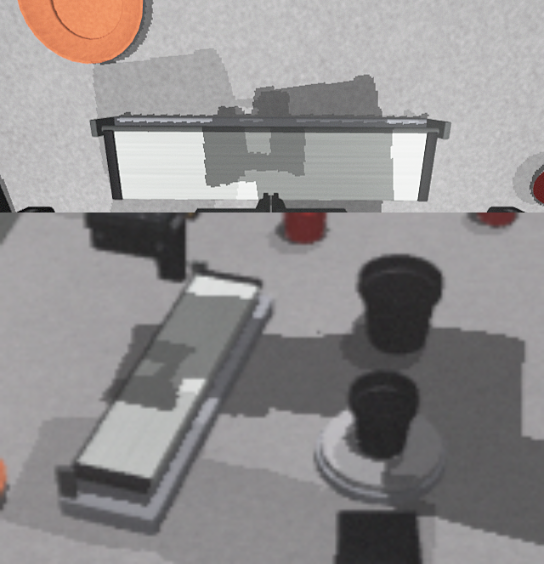

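The near edge of the bar now spans about 371 px where it spanned 392, so it has dropped about 17 mm and the bar is flat and level. The pot stands upright on the plate and the arm is clear. Handing in.

```bash
python3 -c "
from h import *
print(job_done(),state()['t'])"
```

```text
the job is handed in; nothing more can be done
the job is handed in; nothing more can be done
```

The small pot is standing on the filling plate, released, and the long bar switch is pressed down. I handed the job in about 10 s into the 45 s allowed; no verdict is reported.

- **Pot:** I gripped the small black pot by its rim and set it down until it touched the plate with 7 N. After I let go, the wrist camera put its rim centre about 2 mm from the plate's centre, and the last side picture shows it upright.
- **Long bar:** I pressed it with the closed fingertips at about (652, 55) mm. They reached 48 mm above the bench, where the force rose to 21 N, so the bar was at its stop. After I backed off, it looked flat and level, its near edge about 17 mm lower than before.
- **Clearance:** The arm ended about 100 mm above the bar, touching nothing. I kept away from the short bar and the red pots.

I read the bar's final position from the pictures and the fingertip height, since its joint angle can't be measured directly. None of the checks failed or disagreed.

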